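Turn the red-capped tube to the reader and start the scan

ROBOT

A 6-joint arm with a two-finger parallel gripper is mounted at the origin on the work surface. World frame = base frame: x ahead of the robot, y to its left, z up, the work surface at z = 0. Lengths are in m, angles in rad, forces in N, time in s.
With the tool pointing down it reaches from about 0.225 to 0.875 m from the base axis. Payload 3.4 kg.
Tool frame: the origin (TCP) lies between the finger pads; the fingertips stand 11 mm ahead of it and the grasp point (between the pads) lies 8 mm behind it (tips_ahead is the distance from the TCP to the fingertips, in m); z points along the fingers, x is the direction in which the jaws open and shut, and the axes are right-handed (so a half turn about z gives the same grasp; the last joint's range is limited). The gripper opens to 85 mm and grips with 20 to 120 N. Pads are 22 mm wide; open, the fingers measure 114 mm over their backs; the gripper's body (76 mm by 85 mm) begins 54 mm behind the grasp point. The pads swing forward as they close: fully open they stand 13 mm farther back than shut.
Start: joints at [-1.238, 0.276, 1.505, -0, 1.361, -0.121], TCP at [0.252, -0.517, 0.242] pointing down, gripper open.
Joint ranges: [-2.89, 2.89], [-0.75, 2.08], [0.22, 2.7], [-1.18, 4.32], [0.11, 2.71], [-2.7, 2.7]. Speed limits (rad/s): [2.57, 2.57, 3.14, 3.14, 3.14, 3.14].

INTERFACE

Orientations are given as a unit quaternion [w, x, y, z].
In Python, from rig import get_state, get_image, sign_off, masks_of, tips_ahead gives the robot as it stands.
- The arm moves only by the tool play_rows, never from a script. Its argument "series" is a list of rows, each an object of numbers: "fingers": the closure, from -1 (fully open) to 1 (shut); "dx", "dy", "dz": the shift along the world's x, y, z in mm; "turn": the turn about the world's z in rad. A call has 1 to 20 rows; each row shifts and turns the pose as measured when the row begins; what a row does not reach is not made up. A row lasts 1/12 s, in which the tool goes at most 41.7 mm and 7.16 degrees, less where a joint would pass 70% of its speed; a pose out of reach is approached as far as the arm can. A call with a gripper value outside its range is refused whole. The fingers move at their own pace and stop on an object; "squeeze" is the grip in N (left out, the last holds). Time passes only in rows, so rows that do not move let the fingers close. It gives the time, the measured TCP pose, the force and the opening at its end, in the units of the state.
- get_state(): the state, without advancing time (a new reading comes with each control period).
- get_image(name): name is "scene" or "top" or "wrist"; returns a dict with "pixels" (384x512x3 uint8, red, green, blue), "vfov" (degrees; the focal length in pixels is half the picture's height over the tangent of half this angle, whatever the lens; pixels are square), "cx", "cy" (the principal point, pixels), "rvec" (rotation vector, rad) and "tvec" (3), from world to camera coordinates, as OpenCV has them; the wrist camera has in their place "hand_eye" (4x4, takes a point from camera to tool coordinates, whose origin is the TCP and whose axes are the tool frame's). Camera axes: x right, y down, z forward; pixel columns grow to the right and rows downward; lengths in m; the calibration is good to about 2 mm. A picture is of the moment at which its call begins: read the wrist's pose just before it. There is no depth.
- sign_off(): hands the job in, once; it reports no verdict.
Trained networks look in a picture, given as the dict that the camera call returned (one of the last four; its "shot" number tells which), for a name from the list of things; names that differ only in an ending like _2 or _b are one class to them, and where a whole thing is asked for, a point or a joint stands for the part that bears it (a point fixed in the world has none). Each returns a list of dicts, best first, with "p" (0 to 1); they miss things now and then, are a little off and sometimes report something else, mostly with a low value. They report only what shows in the picture. A call takes as long as a camera call. They do not tell look-alikes from the thing itself.
- masks_of(picture, label): "region" (384x512 bool, what is visible of it) and "xy" ([column, row] in pixels, amid what is visible of it).
The state is a dict: "clock": time; "qpos": joint angles; "qd": joint speeds; "effort": joint torques, N m; "position": TCP position; "ee_rot": TCP orientation; "contact_force": force on the tool from outside, world axes, zero at the start; "moment": the same for the moment, N m; "width": finger opening in m.
Only numpy, scipy, OpenCV 4.12 (cv2) and the standard library are available. Lean on these libraries where they do the work, as an engineer would, in place of code of your own. Each camera call takes 0.05 s, during which the arm holds its last target. There are 200 camera calls.

TASK

With one closed fingertip, push the tube carousel round by its bare metal spokes until the red-capped tube stands squarely in front of the reader's yellow arrow, then press the green start button on the control box fully down and let it come up again. Push gently: do not touch the tubes and their holders, do not lift the carousel off its spindle, do not press the red stop button, and leave everything else on the bench where it stands.

Things in the scene. Friction and masses are not known exactly. Their poses are not given: they have to be found in the camera images.
- carousel (a joint): turn of the tube carousel about its vertical axis, rad: 0 = red-capped tube exactly at the reader, grows counter-clockwise seen from above. It turns freely without end both ways against light friction (about 2 N at mid-spoke), and stays where it is left. It sits loosely on its spindle and could be lifted off.
- axis (a point): centre of the carousel, on its vertical turning axis, 60 mm above the bench, at the spokes' mid-height. The carousel has a grey hub (radius 26 mm, top 68 mm above the bench) and four bare aluminium spokes 90 degrees apart, running straight out from radius 26 to 100 mm, each 10 mm wide and 16 mm tall (52 to 68 mm above the bench). Below the spokes is a fixed white round base, its top 30 mm above the bench, so a finger can reach down between the spokes to 35 mm above the bench.
- red_tube (a point): the red-capped tube, on its centre line at the spokes' mid-height (60 mm above the bench), 115 mm from the axis at the end of one spoke; it turns with the carousel. The other three spokes carry the same tube with a blue cap, at 90, 180 and 270 degrees from it.
- tubes: the four capped tubes in their grey holders (holder radius 15 mm, so from radius 100 to 130 mm; cap top 88 mm above the bench), not to be touched; origin on the carousel axis, x axis towards the red-capped tube
- spokes: the four spokes with the tubes they carry; origin on the carousel axis, x axis along the spoke of the red-capped tube, z up
- read_spot (a point): the reading place: where the red-capped tube's centre must come, 115 mm from the carousel axis, 60 mm above the bench, in front of the dark window of the reader. The reader is a fixed white block 62 x 90 x 78 mm tall on the outside of the carousel (its near face 140 mm from the axis), with a yellow arrow on top pointing at this place and the axis.
- start_top (a point): centre of the top of the green start button (28 mm across) on the white and navy control box, a fixed slab 130 x 75 x 30 mm. Pressed straight down.
- start (a joint): travel of the green start button, m: 0 = up, 0.006 = fully down; springs back; takes 5 N to press fully
- stop_top (a point): centre of the top of the red stop button (28 mm across), on the same control box, 64 mm from the green one; not to be pressed
- stop (a joint): travel of the red stop button, m: 0 = up, 0.006 = fully down
- tube_rack: an orange rack of blue-capped tubes, a loose bystander, to be left alone; origin at the centre of its underside
- reagent_jar: the white-capped jar, a loose bystander, to be left alone; origin at the centre of its underside
- buffer_jar: the blue-capped jar, a loose bystander, to be left alone; origin at the centre of its underside
- spirit_bottle: the clear bottle with a red cap, a loose bystander, to be left alone; origin at the centre of its underside
- kit_carton: the cardboard carton, a loose bystander, to be left alone; origin at the centre of its underside
- pipette: the pipette, a loose bystander, to be left alone; origin at the centre of its underside
- tip_box: the blue tip box, a loose bystander, to be left alone; origin at the centre of its underside
Mind the look-alikes: they are no part of the job. Leave any pink or turquoise look-alike of the part that bears start_top alone.

How it is judged:
By the outcome, as a careful person would: the job done as asked, in the order asked, and still so for the second after the job is handed in, with the robot touching nothing.
It also fails if it takes over 48 s, if anything falls off the work surface, if the arm or the gripper's body presses on something with over 40 N, if the wrist force passes 120 N, or if a joint passes its speed limit or range.

## Working session

There is one attempt and no reset: what is moved stays moved. The work goes in short steps, Python scripts to look and compute and a tool call to move; the robot and the scene stay as the last step left them, time stands still between calls to the robot, and variables do not carry over. Pictures are saved under pics/ and viewed, about 8 in all and at most 12, crops included, and the job is handed in when it is done.

Besides the shell and the picture viewer there is one more tool, called after ">>>" as name(argument=value, ...), one argument or row to a line, values as JSON. play_rows: Moves the arm, as the interface text tells. Its arguments: {"type":"object","properties":{"series":{"type":"array"},"squeeze":{"type":"number"}},"required":["series"]}

```bash
mkdir -p pics; cat > h.py <<'E'
import numpy as np, cv2
from rig import *
def save(im,n,crop=None,s=1):
    p=im["pixels"]
    if crop: x0,y0,x1,y1=crop; p=p[y0:y1,x0:x1]
    p=cv2.resize(p,None,fx=s,fy=s,interpolation=cv2.INTER_CUBIC)
    cv2.imwrite("pics/"+n,p[:,:,::-1])
def K(im):
    f=192/np.tan(np.radians(im["vfov"])/2); return np.array([[f,0,im["cx"]],[0,f,im["cy"]],[0,0,1.]])
def ext(im,st=None):
    if "rvec" in im: return cv2.Rodrigues(np.array(im["rvec"],float))[0],np.array(im["tvec"],float).ravel()
    from scipy.spatial.transform import Rotation as R
    q=st["ee_rot"]; T=np.eye(4); T[:3,:3]=R.from_quat([q[1],q[2],q[3],q[0]]).as_matrix(); T[:3,3]=st["position"]
    M=np.linalg.inv(T@np.array(im["hand_eye"])); return M[:3,:3],M[:3,3]
def ray(im,uv,z,st=None):
    R,t=ext(im,st); d=R.T@np.linalg.solve(K(im),[uv[0],uv[1],1]); c=-R.T@t
    return c+d*(z-c[2])/d[2]
def proj(im,P,st=None):
    R,t=ext(im,st); p=(K(im)@(R@np.atleast_2d(P).T+t[:,None])).T; return p[:,:2]/p[:,2:]
E
python3 - <<'E'
from h import *
for n in ("scene","top"):
    im=get_image(n); save(im,n+"0.png",s=1.5)
    print(n,im["vfov"],-ext(im)[0].T@ext(im)[1], im.keys())
    for l in ("carousel","red_tube","tubes","start_top","stop_top","read_spot"):
        try:
            for m in masks_of(im,l)[:5]: print(l,round(m["p"],2),np.round(m["xy"]),m["region"].sum())
        except Exception as e: print(l,e)
print(get_state())
E
```

```text
scene 47.64241427790286 [1.13984441 0.74642313 0.88116882] dict_keys(['pixels', 'vfov', 'cx', 'cy', 'rvec', 'tvec', 'shot'])
carousel 0.93 [241. 204.] 1349
carousel 0.34 [344. 312.] 1565
red_tube 0.91 [221. 218.] 517
tubes 0.88 [225. 216.] 558
tubes 0.51 [415. 263.] 1937
start_top 0.38 [276. 132.] 42
stop_top 0.42 [201. 144.] 35
read_spot 0.63 [236. 213.] 4526
top 54.27438749408853 [0.47057668 0.0196727  1.32660661] dict_keys(['pixels', 'vfov', 'cx', 'cy', 'rvec', 'tvec', 'shot'])
carousel 0.98 [254. 180.] 594
red_tube 0.61 [247. 148.] 225
tubes 0.56 [249. 149.] 218
start_top 0.43 [264. 254.] 50
start_top 0.4 [285. 169.] 177
start_top 0.39 [343. 220.] 54
stop_top 0.53 [262. 235.] 39
stop_top 0.41 [349. 202.] 43
stop_top 0.41 [338. 108.] 65
read_spot 0.71 [265. 169.] 3280
{'clock': 0.7, 'qpos': array([-1.23801555e+00,  2.75894593e-01,  1.50487127e+00,  1.97104964e-05,
        1.36067452e+00, -1.20985488e-01]), 'qd': array([-0.00044008,  0.00046145,  0.00165601,  0.00084822,  0.00109083,
        0.00261268]), 'effort': array([-2.54998908e-03, -4.16517842e+01, -2.46052194e+01, -2.80484892e-04,
        2.60578718e-04,  7.20432098e-06]), 'position': array([ 0.25208043, -0.51685976,  0.24234257]), 'ee_rot': array([ 4.03467691e-05,  8.48041880e-01, -5.29929207e-01,  6.52825595e-05]), 'contact_force': array([-0.86981053,  0.3238423 , -0.80232953]), 'moment': array([-0.0643097 , -0.02683093, -0.05391457]), 'width': 0.08557268881587378}
```

View pics/top0.png

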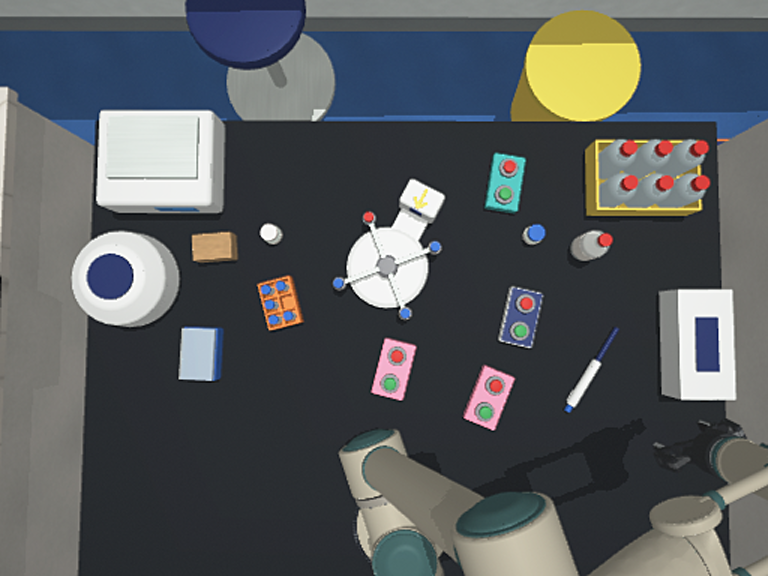

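View pics/scene0.png

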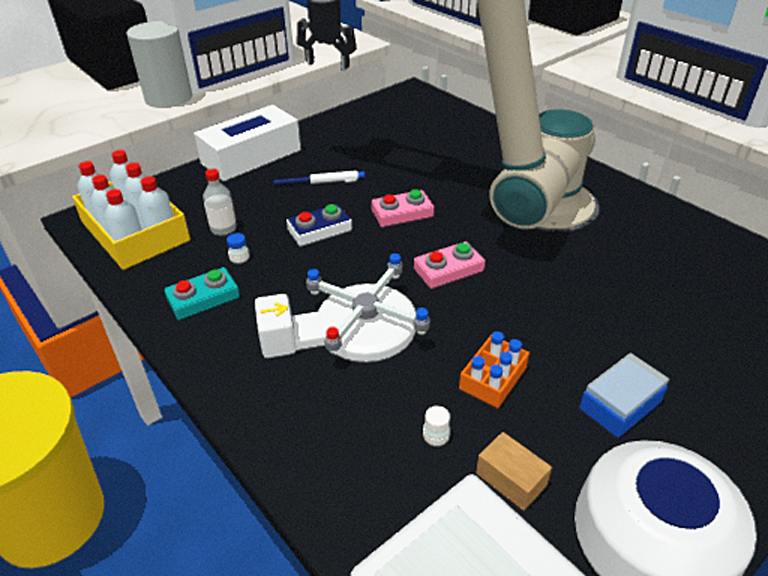

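The top view shows the carousel hub at about (258,177) in 384-row pixels, the red cap at (246,145) and the reader arrow at (281,134).
There are four candidate control boxes. The white and navy one is at (347,211), with green at (347,221) and red at (351,202). The two pink ones are at (262,246) and (327,265), and the turquoise one is at (337,122). The navy one fits the description. I'll measure next and confirm it in a crop.

```bash
python3 - <<'E'
from h import *
im=get_image("top"); p=im["pixels"]; hsv=cv2.cvtColor(p,cv2.COLOR_RGB2HSV)
save(im,"crop1.png",(210,105,390,245),4)
H,S,V=[hsv[...,i].astype(int) for i in range(3)]
red=((H<8)|(H>172))&(S>130)&(V>90); blue=(H>100)&(H<125)&(S>120)&(V>100); green=(H>45)&(H<80)&(S>110)&(V>70); yel=(H>20)&(H<35)&(S>130)&(V>140)
def comps(m,box):
    x0,y0,x1,y1=box; z=np.zeros(m.shape,np.uint8); z[y0:y1,x0:x1]=m[y0:y1,x0:x1]
    n,l,s,c=cv2.connectedComponentsWithStats(z)
    return [(c[i],s[i,4]) for i in range(1,n) if s[i,4]>8]
caps=[]
for nm,m in(("red",red),("blue",blue)):
    for c,a in comps(m,(215,135,300,220)):
        P=ray(im,c,.085); print(nm,c.round(1),a,P.round(4)); caps.append(P)
C=np.mean(caps,0); print("C",C,[(np.linalg.norm((q-C)[:2]).round(4),np.degrees(np.arctan2(*(q-C)[1::-1])).round(1)) for q in caps])
for c,a in comps(yel,(260,110,300,150)):
    P=ray(im,c,.078); print("arrow",c,a,P.round(4),np.degrees(np.arctan2(*(P-C)[1::-1])))
y,x=np.nonzero(yel[110:150,260:300]); 
for nm,m in(("red",red),("green",green)):
    for c,a in comps(m,(330,185,365,235)): print("btn",nm,c.round(1),a,ray(im,c,.035).round(4))
print("hub z68 proj",proj(im,[C[0],C[1],.068]))
E
```

```text
red [245.4 144.2] 33 [0.7009 0.0812 0.085 ]
blue [289.7 164.1] 31 [ 0.6346 -0.0671  0.085 ]
blue [225.2 188.4] 32 [0.5525 0.1472 0.085 ]
blue [269.7 208.5] 30 [ 0.4864 -0.001   0.085 ]
C [0.59361199 0.04006357 0.085     ] [(np.float64(0.1149), np.float64(21.0)), (np.float64(0.1148), np.float64(-69.1)), (np.float64(0.1148), np.float64(111.0)), (np.float64(0.1148), np.float64(-159.1))]
arrow [280.4516129  132.61290323] 31 [ 0.7422 -0.0365  0.078 ] -27.264134128229884
btn red [350.6 201.8] 47 [ 0.5114 -0.2801  0.035 ]
btn green [346.6 220.2] 48 [ 0.4481 -0.2658  0.035 ]
hub z68 proj [[257.53459579 176.70028854]]
```

View pics/crop1.png

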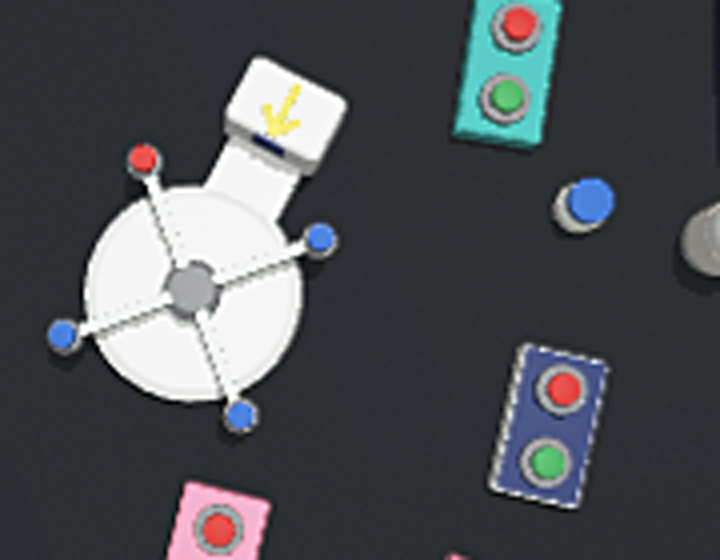

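The crop confirms that the navy and white box has green at (347,220) and red at (351,202), and their 65 mm spacing matches the description. The red spoke stands at 21.0° and the reader at about -27°, so the carousel has to turn roughly 48° clockwise. I'll push the spoke at 111° from its counter-clockwise side, well away from the reader. First I'll close the gripper and go above that place.

>>> play_rows(
  series=[
    {"fingers":1,"dx":17,"dy":35},
    {"fingers":1,"dx":17,"dy":35},
    {"fingers":1,"dx":17,"dy":35},
    {"fingers":1,"dx":17,"dy":35},
    {"fingers":1,"dx":17,"dy":35},
    {"fingers":1,"dx":17,"dy":35},
    {"fingers":1,"dx":17,"dy":35},
    {"fingers":1,"dx":17,"dy":35},
    {"fingers":1,"dx":17,"dy":35},
    {"fingers":1,"dx":17,"dy":35},
    {"fingers":1,"dx":17,"dy":35},
    {"fingers":1,"dx":17,"dy":35},
    {"fingers":1,"dx":17,"dy":35},
    {"fingers":1,"dx":17,"dy":35},
    {"fingers":1,"dx":17,"dy":35},
    {"fingers":1,"dx":17,"dy":35},
    {"fingers":1,"dx":17,"dy":35},
    {"fingers":1,"turn":-0.08},
    {"fingers":1},
    {"fingers":1},
  ],
  squeeze=20,
)

```text
invalid input at $.series[0]: expected keys fingers, dx, dy, dz, turn
```

>>> play_rows(
  series=[
    {"fingers":1,"dx":17,"dy":35,"dz":0,"turn":0},
    {"fingers":1,"dx":17,"dy":35,"dz":0,"turn":0},
    {"fingers":1,"dx":17,"dy":35,"dz":0,"turn":0},
    {"fingers":1,"dx":17,"dy":35,"dz":0,"turn":0},
    {"fingers":1,"dx":17,"dy":35,"dz":0,"turn":0},
    {"fingers":1,"dx":17,"dy":35,"dz":0,"turn":0},
    {"fingers":1,"dx":17,"dy":35,"dz":0,"turn":0},
    {"fingers":1,"dx":17,"dy":35,"dz":0,"turn":0},
    {"fingers":1,"dx":17,"dy":35,"dz":0,"turn":0},
    {"fingers":1,"dx":17,"dy":35,"dz":0,"turn":0},
    {"fingers":1,"dx":17,"dy":35,"dz":0,"turn":0},
    {"fingers":1,"dx":17,"dy":35,"dz":0,"turn":0},
    {"fingers":1,"dx":17,"dy":35,"dz":0,"turn":0},
    {"fingers":1,"dx":17,"dy":35,"dz":0,"turn":0},
    {"fingers":1,"dx":17,"dy":35,"dz":0,"turn":0},
    {"fingers":1,"dx":17,"dy":35,"dz":0,"turn":0},
    {"fingers":1,"dx":17,"dy":35,"dz":0,"turn":0},
    {"fingers":1,"dx":0,"dy":0,"dz":0,"turn":-0.08},
    {"fingers":1,"dx":0,"dy":0,"dz":0,"turn":0},
    {"fingers":1,"dx":0,"dy":0,"dz":0,"turn":0},
  ],
  squeeze=20,
)

```text
clock: 2.42
position: [0.549, 0.1072, 0.2442]
ee_rot: [-0.0, 0.825, -0.566, 0.006]
contact_force: [0.2, -0.4, 0.7]
width: 0.0
```

```bash
python3 - <<'E'
from h import *
st=get_state(); w=get_image("wrist")
C=np.array([.5936,.0401]); 
a=np.radians([21,-69,111,201]); P=np.c_[C[0]+.115*np.cos(a),C[1]+.115*np.sin(a),np.full(4,.088)]
b=np.radians(-27.3); u=np.array([np.cos(b),np.sin(b)])
pts=np.vstack([P,[*C,.068],[*(C+.14*u),.078],[*(C+.202*u),.078],[.545,.089,.06]])
uv=proj(w,pts,st); print(uv.round(0).tolist(), st["position"])
p=w["pixels"].copy()
for q in uv:
    if abs(q).max()<2000: cv2.drawMarker(p,tuple(int(v) for v in q),(255,0,255),0,12,1)
w["pixels"]=p; save(w,"w1.png",s=1.5)
E
```

```text
[[357.0, 18.0], [476.0, 162.0], [216.0, 162.0], [338.0, 279.0], [341.0, 158.0], [475.0, 50.0], [541.0, -5.0], [273.0, 185.0]] [0.54901616 0.10722573 0.24415811]
```

View pics/w1.png

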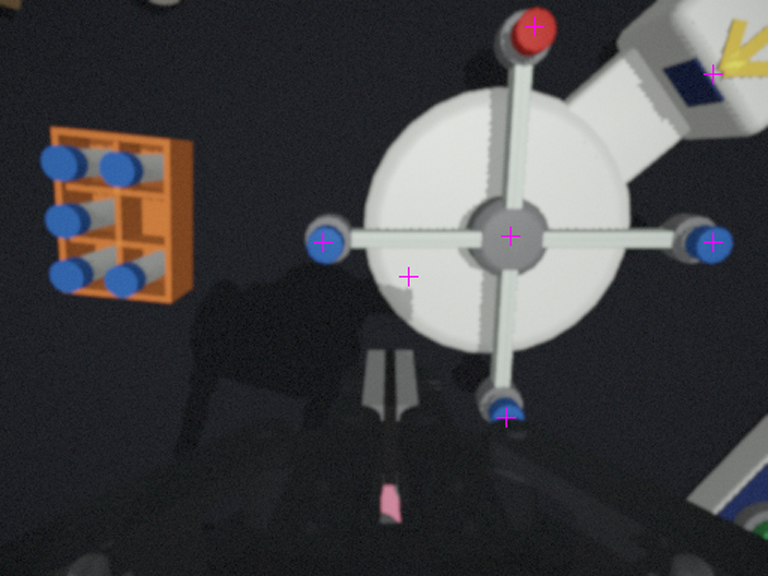

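The wrist view agrees with the map: the projected caps, hub and reader edge all land within about 2 px. The insertion point at (409,276) lies in the free sector between the left and bottom blue-capped spokes. I'll descend there.

>>> play_rows(
  series=[
    {"fingers":1,"dx":-4,"dy":-18,"dz":-10,"turn":0},
    {"fingers":1,"dx":0,"dy":0,"dz":-30,"turn":0},
    {"fingers":1,"dx":0,"dy":0,"dz":-30,"turn":0},
    {"fingers":1,"dx":0,"dy":0,"dz":-30,"turn":0},
    {"fingers":1,"dx":0,"dy":0,"dz":0,"turn":0},
    {"fingers":1,"dx":0,"dy":0,"dz":0,"turn":0},
  ],
)

```text
clock: 2.97
position: [0.5437, 0.0804, 0.1451]
ee_rot: [-0.001, 0.824, -0.567, 0.01]
contact_force: [1.1, 0.5, -0.2]
width: 0.0001
```

```bash
cat > fin.py <<'E'
from h import *
C=np.array([.5936,.0401])
def uv(phi=111):
    s=get_state(); q=s["ee_rot"]; d=(s["position"][:2]-C); a=np.radians(phi)
    print("pos",s["position"].round(4),"u,v mm",(1e3*np.array([d@[np.cos(a),np.sin(a)],d@[-np.sin(a),np.cos(a)]])).round(1),"yaw",np.degrees(2*np.arctan2(q[2],q[1])).round(1),"F",s["contact_force"].round(1),s["clock"])
E
python3 -c "
from fin import *
uv()"
```

```text
pos [0.5437 0.0804 0.1451] u,v mm [55.6 32.1] yaw -69.1 F [ 1.1  0.5 -0.2] 2.9667
```

>>> play_rows(
  series=[
    {"fingers":1,"dx":1,"dy":8,"dz":-20,"turn":0},
    {"fingers":1,"dx":0,"dy":0,"dz":-20,"turn":0},
    {"fingers":1,"dx":0,"dy":0,"dz":-20,"turn":0},
    {"fingers":1,"dx":0,"dy":0,"dz":-20,"turn":0},
    {"fingers":1,"dx":0,"dy":0,"dz":-9,"turn":0},
    {"fingers":1,"dx":0,"dy":0,"dz":0,"turn":0},
    {"fingers":1,"dx":0,"dy":0,"dz":0,"turn":0},
  ],
)

```text
clock: 3.55
position: [0.5531, 0.084, 0.0668]
ee_rot: [-0.007, 0.823, -0.568, 0.019]
contact_force: [1.1, -0.1, -0.0]
width: -0.0003
```

```bash
python3 -c "
from fin import *
uv()
c=np.round
def pos(phi,u,v):
    a=np.radians(phi); return 1e3*C+[u*np.cos(a)-v*np.sin(a),u*np.sin(a)+v*np.cos(a)]
print(pos(111,63,16))
for p in range(111,60,-4): print(p,pos(p,63,16).round(1), (pos(p-4,63,16)-pos(p,63,16)).round(1))
"
```

```text
pos [0.5531 0.084  0.0668] u,v mm [55.5 22.1] yaw -69.2 F [ 1.1 -0.1 -0. ] 3.55
[556.08553235  93.18167968]
111 [556.1  93.2] [3.8 2.5]
107 [559.9  95.7] [4.  2.2]
103 [563.8  97.9] [4.1 1.9]
99 [567.9  99.8] [4.2 1.6]
95 [572.2 101.5] [4.3 1.3]
91 [576.5 102.8] [4.4 1. ]
87 [580.9 103.9] [4.5 0.7]
83 [585.4 104.6] [4.5 0.4]
79 [589.9 105. ] [4.5 0.1]
75 [594.5 105.1] [ 4.5 -0.2]
71 [599.  104.9] [ 4.5 -0.5]
67 [603.5 104.3] [ 4.5 -0.8]
63 [607.9 103.5] [ 4.4 -1.2]
```

>>> play_rows(
  series=[
    {"fingers":1,"dx":-3,"dy":2,"dz":-8,"turn":0},
    {"fingers":1,"dx":-1,"dy":2,"dz":-8,"turn":0},
    {"fingers":1,"dx":0,"dy":1,"dz":0,"turn":0},
  ],
)

```text
clock: 3.8
position: [0.552, 0.0888, 0.054]
ee_rot: [-0.01, 0.822, -0.568, 0.022]
contact_force: [-0.5, 0.4, -1.1]
width: -0.0002
```

```bash
python3 -c "
from fin import *
uv()"
```

```text
pos [0.552  0.0888 0.054 ] u,v mm [60.4 21.4] yaw -69.3 F [-0.5  0.4 -1.1] 3.8
```

>>> play_rows(
  series=[
    {"fingers":1,"dx":4,"dy":3,"dz":0,"turn":0},
    {"fingers":1,"dx":4,"dy":2.5,"dz":0,"turn":-0.07},
    {"fingers":1,"dx":4,"dy":2.2,"dz":0,"turn":-0.07},
    {"fingers":1,"dx":4.1,"dy":2,"dz":0,"turn":-0.07},
    {"fingers":1,"dx":4.2,"dy":1.6,"dz":0,"turn":-0.07},
    {"fingers":1,"dx":0,"dy":0,"dz":0,"turn":0},
  ],
)

```text
clock: 4.3
position: [0.5687, 0.1, 0.0542]
ee_rot: [-0.001, 0.732, -0.681, 0.021]
contact_force: [-0.3, -0.4, -0.7]
width: 0.0003
```

```bash
cat > ang.py <<'E'
from fin import *
im=get_image("top"); p=im["pixels"]; hsv=cv2.cvtColor(p,cv2.COLOR_RGB2HSV)
H,S,V=[hsv[...,i].astype(int) for i in range(3)]
m=(((H<8)|(H>172))&(S>130)&(V>90)|(H>100)&(H<125)&(S>120)&(V>100)).astype(np.uint8)
m[:130]=0;m[:,:215]=0;m[:,300:]=0;m[222:]=0
n,l,s,c=cv2.connectedComponentsWithStats(m)
out=[]
for i in range(1,n):
    if s[i,4]>12:
        d=ray(im,c[i],.085)[:2]-C; r=np.hypot(*d); k=np.degrees(np.arctan2(d[1],d[0]))
        cy,cx=c[i][1],c[i][0]; isred=H[int(round(cy)),int(round(cx))] not in range(90,130)
        print("red" if isred else "blue",s[i,4],(r*1e3).round(1),k.round(2))
        if abs(r-.115)<.006: out.append((k,isred))
r=[k for k,i in out if i]
ks=np.array([k for k,_ in out]); base=(r[0] if r else ks[0])
dev=(ks-base+45)%90-45
phi=base+dev.mean(); print("carousel spoke angle (mod 90)",phi)
uv(phi+90)
E
python3 ang.py
```

```text
red 34 115.7 6.48
blue 31 114.3 -83.61
blue 30 114.3 -173.15
carousel spoke angle (mod 90) 6.5745988604936745
pos [0.5684 0.1    0.0542] u,v mm [62.4 18.1] yaw -85.8 F [ 0.   0.7 -0.8] 4.35
```

>>> play_rows(
  series=[
    {"fingers":1,"dx":4.3,"dy":1.4,"dz":0,"turn":-0.07},
    {"fingers":1,"dx":4.4,"dy":1.1,"dz":0,"turn":-0.07},
    {"fingers":1,"dx":4.4,"dy":0.8,"dz":0,"turn":-0.07},
    {"fingers":1,"dx":4.5,"dy":0.5,"dz":0,"turn":-0.07},
    {"fingers":1,"dx":4.5,"dy":0.2,"dz":0,"turn":-0.07},
    {"fingers":1,"dx":4.0,"dy":0,"dz":0,"turn":-0.06},
    {"fingers":1,"dx":0,"dy":0,"dz":0,"turn":0},
  ],
)

```text
clock: 4.93
position: [0.5882, 0.1059, 0.0542]
ee_rot: [-0.007, -0.577, 0.817, -0.015]
contact_force: [-1.3, -0.9, -0.5]
width: 0.0001
```

```bash
python3 ang.py
```

```text
red 32 115.9 -11.55
blue 29 115.0 -101.82
blue 16 112.4 170.34
carousel spoke angle (mod 90) -11.007749497079669
pos [0.588  0.1058 0.0542] u,v mm [63.5 18. ] yaw 250.5 F [-0.5  0.3  0.1] 4.9833
```

>>> play_rows(
  series=[
    {"fingers":1,"dx":4.4,"dy":-0.1,"dz":0,"turn":-0.02},
    {"fingers":1,"dx":4.4,"dy":-0.4,"dz":0,"turn":-0.02},
    {"fingers":1,"dx":4.3,"dy":-0.7,"dz":0,"turn":-0.02},
    {"fingers":1,"dx":3.0,"dy":-0.7,"dz":0,"turn":-0.02},
    {"fingers":1,"dx":0,"dy":0,"dz":0,"turn":0},
  ],
)

```text
clock: 5.4
position: [0.6022, 0.1038, 0.054]
ee_rot: [-0.01, -0.544, 0.839, -0.013]
contact_force: [-1.6, -0.3, 1.0]
width: -0.0002
```

```bash
python3 ang.py
```

```text
red 31 115.0 -23.49
blue 31 114.8 -113.25
carousel spoke angle (mod 90) -23.37065252286831
pos [0.6021 0.1038 0.0539] u,v mm [61.9 17.4] yaw 245.9 F [-0.4 -0.2  0.4] 5.45
```

```bash
python3 - <<'E'
from fin import *
for n in("scene","top"):
    im=get_image(n); p=im["pixels"]; h=cv2.cvtColor(p,cv2.COLOR_RGB2HSV); H,S,V=[h[...,i].astype(int) for i in range(3)]
    m=((H>18)&(H<36)&(S>100)&(V>120)).astype(np.uint8)
    e=proj(im,[.742,-.0365,.078])[0].astype(int); k=np.zeros_like(m); k[e[1]-18:e[1]+18,e[0]-18:e[0]+18]=1; m*=k
    w=np.array([ray(im,q[::-1],.078)[:2] for q in np.argwhere(m)]); c=w.mean(0); d=c-C
    _,_,vt=np.linalg.svd(w-c); 
    print(n,"arrow",len(w),c.round(4),"bearing",np.degrees(np.arctan2(d[1],d[0])).round(2),"axis",np.degrees(np.arctan2(vt[0][1],vt[0][0])).round(1))
    # reader top face: white blob, weighted
    wh=((S<40)&(V>200)).astype(np.uint8)|m; 
    R=((H<8)|(H>172))&(S>120)&(V>80); r=proj(im,[.7,-.003,.085])[0].astype(int); k[:]=0; k[r[1]-22:r[1]+22,r[0]-22:r[0]+22]=1
    q=np.argwhere(R&(k>0)); t=ray(im,q.mean(0)[::-1],.085 if n=="top" else .082)[:2]; d=t-C
    print("  red",len(q),t.round(4),np.hypot(*d).round(4),np.degrees(np.arctan2(d[1],d[0])).round(2))
    if n=="top": save(im,"t2.png",(230,105,310,215),5)
    else: save(im,"s2.png",(150,160,310,260),5)
E
```

```text
scene arrow 65 [ 0.7373 -0.0374] bearing -28.32 axis -29.3
  red 64 [ 0.697  -0.0073] 0.1138 -24.63
top arrow 49 [ 0.7394 -0.0352] bearing -27.31 axis 151.8
  red 32 [ 0.6992 -0.006 ] 0.1152 -23.6
```

View pics/t2.png

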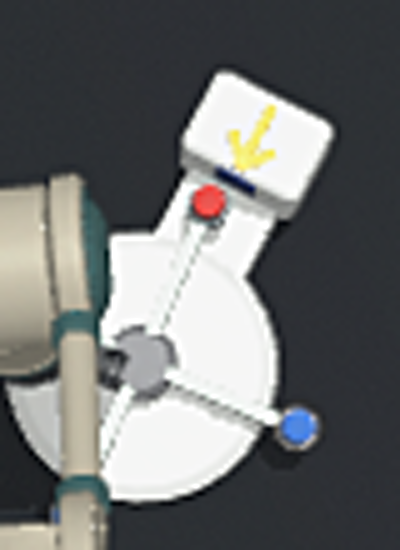

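The picture shows the red cap at (208,200) in the crop, just short of the arrow tip at (243,170). Both cameras give about 3.7° still to go, which is some 4 mm at the finger. I'll continue with small steps.

>>> play_rows(
  series=[
    {"fingers":1,"dx":2,"dy":-0.3,"dz":0,"turn":0},
    {"fingers":1,"dx":1.5,"dy":-0.2,"dz":0,"turn":0},
    {"fingers":1,"dx":0,"dy":0,"dz":0,"turn":0},
  ],
)

```text
clock: 5.8
position: [0.6043, 0.1033, 0.0537]
ee_rot: [-0.011, -0.544, 0.839, -0.013]
contact_force: [-0.8, 0.8, 0.9]
width: -0.0
```

```bash
python3 ang.py
```

```text
red 32 114.8 -25.72
blue 30 114.7 -115.28
carousel spoke angle (mod 90) -25.49723169938067
pos [0.6044 0.1033 0.0538] u,v mm [61.7 17.4] yaw 245.9 F [-3.1 -0.1  0.9] 5.85
```

>>> play_rows(
  series=[
    {"fingers":1,"dx":2,"dy":-0.3,"dz":0,"turn":0},
    {"fingers":1,"dx":1,"dy":-0.2,"dz":0,"turn":0},
    {"fingers":1,"dx":0,"dy":0,"dz":0,"turn":0},
  ],
)

```text
clock: 6.1
position: [0.6065, 0.1028, 0.0536]
ee_rot: [-0.012, -0.544, 0.839, -0.012]
contact_force: [-3.1, 1.3, 0.9]
width: 0.0003
```

```bash
python3 ang.py
```

```text
red 33 115.1 -27.58
blue 30 115.5 -117.67
carousel spoke angle (mod 90) -27.6281749752738
pos [0.6065 0.1028 0.0536] u,v mm [61.5 17.7] yaw 246.0 F [-3.5 -1.1  0.4] 6.15
```

The spoke is at -27.6° and the reader at -27.3°. I'll back off the spoke and rise.

>>> play_rows(
  series=[
    {"fingers":1,"dx":-5,"dy":1,"dz":0,"turn":0},
    {"fingers":1,"dx":-6,"dy":1,"dz":0,"turn":0},
    {"fingers":1,"dx":0,"dy":0,"dz":10,"turn":0},
    {"fingers":1,"dx":0,"dy":0,"dz":20,"turn":0},
    {"fingers":1,"dx":0,"dy":0,"dz":30,"turn":0},
    {"fingers":1,"dx":0,"dy":0,"dz":30,"turn":0},
    {"fingers":1,"dx":0,"dy":0,"dz":30,"turn":0},
    {"fingers":1,"dx":0,"dy":0,"dz":30,"turn":0},
    {"fingers":1,"dx":0,"dy":0,"dz":0,"turn":0},
    {"fingers":1,"dx":0,"dy":0,"dz":0,"turn":0},
  ],
)

```text
clock: 6.98
position: [0.5978, 0.1056, 0.2161]
ee_rot: [-0.004, -0.545, 0.838, -0.016]
contact_force: [1.2, -0.0, -0.4]
width: 0.0003
```

```bash
python3 ang.py; python3 - <<'E'
from fin import *
st=get_state(); w=get_image("wrist"); save(w,"w3.png",s=1.5)
hsv=cv2.cvtColor(w["pixels"],cv2.COLOR_RGB2HSV); H,S,V=[hsv[...,i].astype(int) for i in range(3)]
for n,m,z in(("red",((H<8)|(H>172))&(S>110)&(V>70),.088),("blue",(H>100)&(H<125)&(S>120)&(V>80),.088),("yel",(H>18)&(H<36)&(S>100)&(V>100),.078)):
    k,l,s,c=cv2.connectedComponentsWithStats(m.astype(np.uint8))
    for i in range(1,k):
        if s[i,4]>60:
            P=ray(w,c[i],z,st); d=P[:2]-C; print(n,s[i],c[i].round(),P.round(4),np.hypot(*d).round(4),np.degrees(np.arctan2(d[1],d[0])).round(2))
E
```

```text
red 33 115.1 -27.58
blue 30 115.5 -117.67
carousel spoke angle (mod 90) -27.6281749752738
pos [0.5984 0.1057 0.2168] u,v mm [60.3 26.1] yaw 246.0 F [-0.1 -0.4  1.5] 7.0333
red [334   0  32  28 712] [349.  12.] [ 0.6925 -0.0108  0.088 ] 0.1112 -27.26
blue [176 144  29  28 618] [190. 157.] [0.6451 0.141  0.088 ] 0.1133 62.95
blue [453 159  34  28 745] [470. 172.] [ 0.5415 -0.0607  0.088 ] 0.1135 -117.32
blue [307 277  19  13 173] [317. 283.] [0.5005 0.0899 0.088 ] 0.1056 151.84
blue [101 293  25  21 288] [112. 302.] [0.559  0.2612 0.088 ] 0.2238 98.9
blue [ 76 313  22  13 119] [ 86. 318.] [0.5544 0.2908 0.088 ] 0.2538 98.89
```

View pics/w3.png

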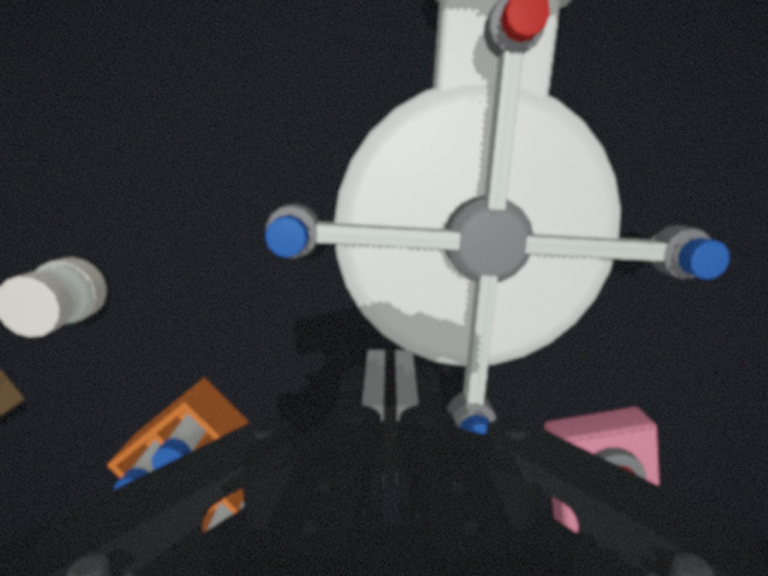

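The wrist view shows the red tube in line with the base bridge to the reader, and the carousel stayed put at about -27.6° after release. Next I'll go above the green button.

>>> play_rows(
  series=[
    {"fingers":1,"dx":-12,"dy":-31,"dz":0,"turn":0},
    {"fingers":1,"dx":-12,"dy":-31,"dz":0,"turn":0},
    {"fingers":1,"dx":-12,"dy":-31,"dz":0,"turn":0},
    {"fingers":1,"dx":-12,"dy":-31,"dz":0,"turn":0},
    {"fingers":1,"dx":-12,"dy":-31,"dz":0,"turn":0},
    {"fingers":1,"dx":-12,"dy":-31,"dz":0,"turn":0},
    {"fingers":1,"dx":-12,"dy":-31,"dz":0,"turn":0},
    {"fingers":1,"dx":-12,"dy":-31,"dz":0,"turn":0},
    {"fingers":1,"dx":-12,"dy":-31,"dz":0,"turn":0},
    {"fingers":1,"dx":-12,"dy":-31,"dz":0,"turn":0},
    {"fingers":1,"dx":-12,"dy":-30,"dz":0,"turn":0},
    {"fingers":1,"dx":-10,"dy":-20,"dz":0,"turn":0},
    {"fingers":1,"dx":0,"dy":0,"dz":0,"turn":0},
    {"fingers":1,"dx":0,"dy":0,"dz":0,"turn":0},
  ],
)

```text
clock: 8.25
position: [0.4382, -0.2638, 0.1954]
ee_rot: [-0.013, -0.547, 0.837, -0.003]
contact_force: [-0.5, -0.3, 0.5]
width: -0.0001
```

```bash
cat > btn.py <<'E'
from fin import *
import sys
uv(); st=get_state()
for n in ("wrist","scene","top"):
    im=get_image(n); s=st if n=="wrist" else None
    if n=="wrist": save(im,sys.argv[1],s=1.5); w=im
    hsv=cv2.cvtColor(im["pixels"],cv2.COLOR_RGB2HSV); H,S,V=[hsv[...,i].astype(int) for i in range(3)]
    m=((H>45)&(H<80)&(S>100)&(V>50)).astype(np.uint8)
    k,l,q,c=cv2.connectedComponentsWithStats(m)
    for i in range(1,k):
        if q[i,4]>15:
            P=[ray(im,c[i],z,s)[:2] for z in (.035,.045)]
            if np.linalg.norm(P[0]-[.448,-.266])<.04: print(n,q[i],c[i].round(1),np.round(P,4).tolist())
E
python3 btn.py w4.png
```

```text
pos [ 0.4382 -0.2638  0.1954] u,v mm [-228.  254.] yaw 246.4 F [-0.5 -0.3  0.5] 8.25
wrist [236 157  30  30 669] [250.9 172.1] [[0.444, -0.2627], [0.4461, -0.2636]]
scene [217 136   8   7  48] [220.4 139. ] [[0.4359, -0.2796], [0.4442, -0.2675]]
top [343 220   6   5  16] [345.4 222.2] [[0.4415, -0.2616], [0.4417, -0.2594]]
```

View pics/w4.png

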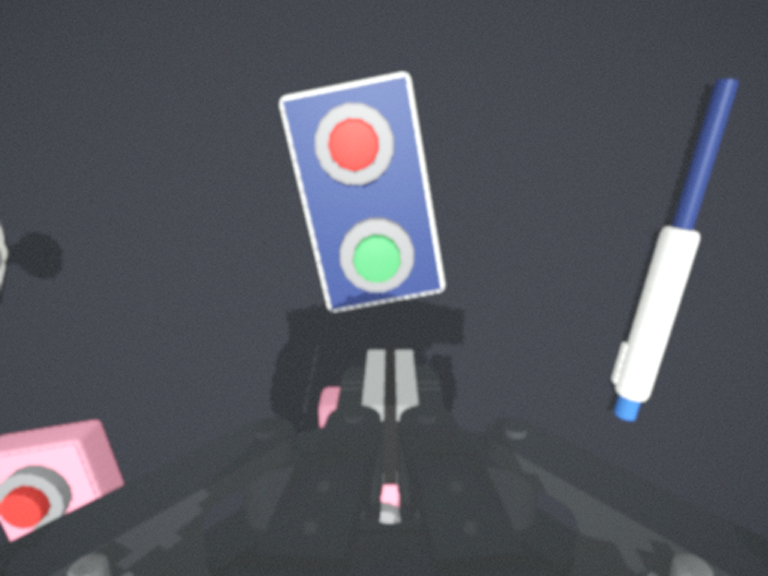

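The wrist view shows the navy control box with green at (377,258), red at (353,145), and nothing pink or turquoise near the finger. The button is at about (0.446, -0.264). I'll descend partway and re-check.

>>> play_rows(
  series=[
    {"fingers":1,"dx":8,"dy":-1,"dz":-20,"turn":0},
    {"fingers":1,"dx":0,"dy":0,"dz":-30,"turn":0},
    {"fingers":1,"dx":0,"dy":0,"dz":-30,"turn":0},
    {"fingers":1,"dx":0,"dy":0,"dz":-20,"turn":0},
    {"fingers":1,"dx":0,"dy":0,"dz":0,"turn":0},
    {"fingers":1,"dx":0,"dy":0,"dz":0,"turn":0},
  ],
)

```text
clock: 8.9
position: [0.4527, -0.2566, 0.0947]
ee_rot: [-0.01, -0.553, 0.833, -0.006]
contact_force: [0.3, -0.7, 0.1]
width: -0.0002
```

```bash
python3 btn.py w5.png
```

```text
pos [ 0.4527 -0.2566  0.0947] u,v mm [-226.5  237.9] yaw 247.2 F [ 0.3 -0.7  0.1] 8.9
wrist [ 250  205   46   41 1178] [274.5 223.8] [[0.444, -0.265], [0.4479, -0.2658]]
scene [217 136   8   7  48] [220.4 139. ] [[0.4359, -0.2796], [0.4442, -0.2675]]
```

View pics/w5.png

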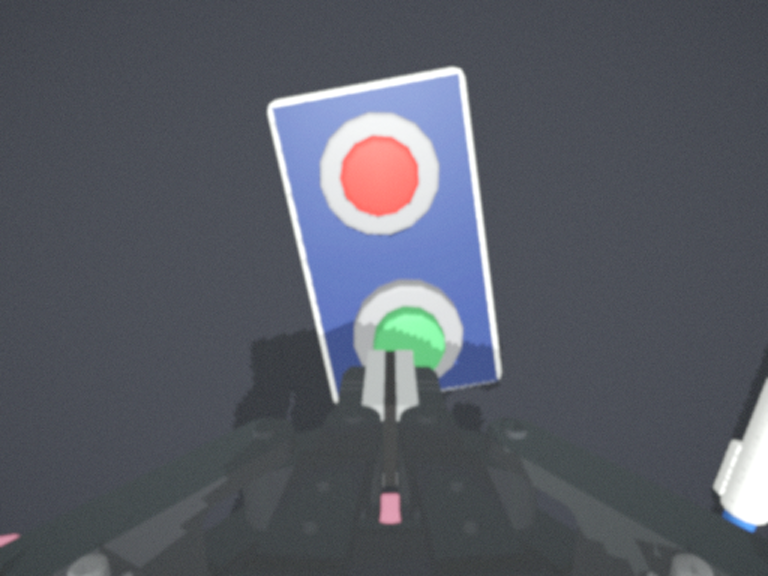

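>>> play_rows(
  series=[
    {"fingers":1,"dx":-7,"dy":-8,"dz":-5,"turn":0},
    {"fingers":1,"dx":-2,"dy":-3,"dz":-12,"turn":0},
    {"fingers":1,"dx":-1,"dy":-1,"dz":-12,"turn":0},
    {"fingers":1,"dx":0,"dy":0,"dz":0,"turn":0},
    {"fingers":1,"dx":0,"dy":0,"dz":0,"turn":0},
  ],
)

```text
clock: 9.47
position: [0.4459, -0.2749, 0.0726]
ee_rot: [-0.008, -0.554, 0.833, -0.015]
contact_force: [1.3, -0.4, -0.7]
width: -0.0004
```

>>> play_rows(
  series=[
    {"fingers":1,"dx":0,"dy":9,"dz":0,"turn":0},
    {"fingers":1,"dx":0,"dy":0,"dz":-5,"turn":0},
    {"fingers":1,"dx":0,"dy":0,"dz":0,"turn":0},
    {"fingers":1,"dx":0,"dy":0,"dz":0,"turn":0},
  ],
)

```text
clock: 9.8
position: [0.4467, -0.2666, 0.07]
ee_rot: [-0.007, -0.553, 0.833, -0.017]
contact_force: [0.6, 0.4, -0.3]
width: 0.0
```

>>> play_rows(
  series=[
    {"fingers":1,"dx":0,"dy":0,"dz":-5,"turn":0},
    {"fingers":1,"dx":0,"dy":0,"dz":-5,"turn":0},
    {"fingers":1,"dx":0,"dy":0,"dz":-4,"turn":0},
    {"fingers":1,"dx":0,"dy":0,"dz":0,"turn":0},
  ],
)

```text
clock: 10.13
position: [0.4477, -0.2669, 0.0571]
ee_rot: [-0.007, -0.554, 0.832, -0.019]
contact_force: [-2.3, 0.5, 6.4]
width: 0.0002
```

>>> play_rows(
  series=[
    {"fingers":1,"dx":0,"dy":0,"dz":-2,"turn":0},
    {"fingers":1,"dx":0,"dy":0,"dz":-2,"turn":0},
  ],
)

```text
clock: 10.3
position: [0.4477, -0.267, 0.0567]
ee_rot: [-0.007, -0.554, 0.832, -0.019]
contact_force: [-4.5, 4.5, 25.0]
width: -0.0002
```

```bash
python3 - <<'E'
from h import *
print(get_state()["contact_force"].round(1),get_state()["position"].round(4))
w=get_image("wrist")["pixels"][150:300,180:380]; s=get_image("scene")["pixels"][110:170,180:260]
a=cv2.resize(w,(600,450),interpolation=cv2.INTER_CUBIC)
cv2.imwrite("pics/p1.png",a[:,:,::-1]); cv2.imwrite("pics/p1s.png",cv2.resize(s,(560,420),interpolation=cv2.INTER_CUBIC)[:,:,::-1])
cv2.imwrite("pics/p1b.png",np.hstack([cv2.resize(w,(400,300)),cv2.resize(s,(400,300),interpolation=cv2.INTER_CUBIC)])[:,:,::-1])
E
```

```text
[-4.5  4.5 25. ] [ 0.4477 -0.267   0.0567]
```

View pics/p1b.png

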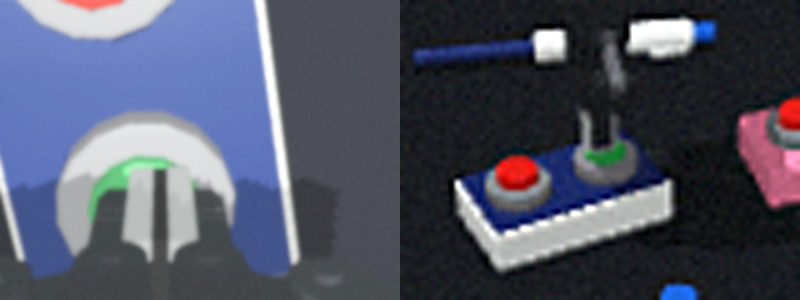

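The scene crop shows the green button pushed down flush with its ring, while the red one still stands domed above its own. The fingertip is on the green. The force rose stiffly from 6 N to 25 N in 0.4 mm, so the button is at its end stop. I'll release it and rise.

>>> play_rows(
  series=[
    {"fingers":1,"dx":0,"dy":0,"dz":4,"turn":0},
    {"fingers":1,"dx":0,"dy":0,"dz":10,"turn":0},
    {"fingers":1,"dx":0,"dy":0,"dz":25,"turn":0},
    {"fingers":1,"dx":0,"dy":0,"dz":35,"turn":0},
    {"fingers":1,"dx":0,"dy":0,"dz":35,"turn":0},
    {"fingers":1,"dx":-10,"dy":-30,"dz":20,"turn":0},
    {"fingers":1,"dx":-10,"dy":-30,"dz":0,"turn":0},
    {"fingers":1,"dx":-10,"dy":-30,"dz":0,"turn":0},
    {"fingers":1,"dx":-10,"dy":-30,"dz":0,"turn":0},
    {"fingers":1,"dx":0,"dy":0,"dz":0,"turn":0},
    {"fingers":1,"dx":0,"dy":0,"dz":0,"turn":0},
  ],
)

```text
clock: 11.32
position: [0.4058, -0.3907, 0.19]
ee_rot: [-0.008, -0.556, 0.831, -0.02]
contact_force: [0.1, 0.5, -1.0]
width: 0.0002
```

```bash
python3 ang.py; python3 - <<'E'
from h import *
print(get_state()["contact_force"].round(1))
s=get_image("scene")["pixels"]; t=get_image("top")["pixels"]
a=cv2.resize(s[110:245,150:330],(400,300),interpolation=cv2.INTER_CUBIC); b=cv2.resize(t[105:240,210:390],(400,300),interpolation=cv2.INTER_CUBIC)
cv2.imwrite("pics/end.png",np.hstack([a,b])[:,:,::-1])
E
```

```text
red 33 115.1 -27.58
blue 34 115.4 62.53
blue 30 115.5 -117.67
blue 31 113.9 152.78
carousel spoke angle (mod 90) -27.485139577947148
pos [ 0.4058 -0.3908  0.1898] u,v mm [-468.9  -32.3] yaw 247.6 F [ 0.1  0.1 -0.2] 11.3667
[ 0.1  0.1 -0.2]
```

View pics/end.png

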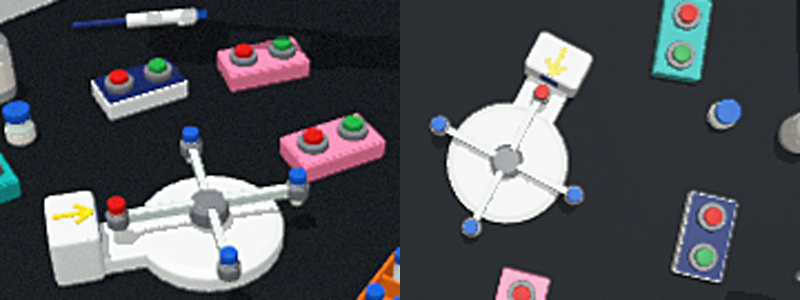

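The red tube stands straight in front of the arrow (spoke -27.5°, arrow -27.3°), and the green button is up again. The neighbouring objects have not moved and the arm is clear, so I'm handing in.

```bash
python3 -c "
from rig import *
print(sign_off())"
```

```text
the job is handed in; nothing more can be done
None
```

The job is handed in at about 11.5 s of the 48 s allowed. The red-capped tube stands in front of the reader's arrow, and the green start button has been pressed and released. `sign_off()` reports no verdict.

- **Carousel:** I pushed one bare spoke about 48° clockwise with the closed fingertip. The red tube ended at a bearing of -27.5° from the axis, against -27.3° for the arrow. With the finger still in the carousel, both fixed cameras had agreed on the angle left to turn; the last check used the top camera only. All four tubes still lie within about 1 mm of the 115 mm radius after release, so the carousel looks seated.
- **Start button:** I pressed the green button on the navy and white box until it hit its stop. Force rose from 6 N to 25 N in 0.4 mm, and the picture showed it flush with its ring. The last picture shows it up again and the red stop button up.
- **Surroundings:** In the last close-up, what shows of the other objects looks undisturbed, and the arm ended clear with no contact force. I compared these by eye and did not measure their positions.
- **Disagreement:** The cameras put the arrow's bearing about 1° apart (-27.3° from the top, -28.3° from the scene). They put the red tube apart by the same amount, so the difference between the two holds.

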